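# Snap the retaining clip onto the gear shaft with the push fork

### The arm

A 6-joint arm with a two-finger parallel gripper is mounted at the origin on the work surface. World frame = base frame: x ahead of the robot, y to its left, z up, the work surface at z = 0. Lengths are in mm, angles in rad, forces in N, time in s.
With the tool pointing down it reaches from about 275 to 1000 mm from the base axis. Payload 8.4 kg.
Tool frame: the origin (TCP) lies on the centre line of the jaws, within the pads' length; the fingertips stand 25 mm ahead of it and the grasp point (between the pads) lies 6 mm ahead of it; z points along the fingers, x is the direction in which the jaws open and shut, and the axes are right-handed (so a half turn about z gives the same grasp; the last joint's range is limited). The gripper opens to 85 mm and grips with 20 to 120 N. Pads are 22 mm wide; open, the fingers measure 114 mm over their backs; the gripper's body (76 mm by 85 mm) begins 54 mm behind the grasp point. The pads swing forward as they close: fully open they stand 13 mm farther back than shut.
Start: joints at [-1.341, 0.353, 1.633, -0, 1.155, -0.002], TCP at [143.579, -608.287, 228.581] pointing down, gripper open.
Joint ranges: [-2.63, 2.63], [-0.92, 2.1], [0.06, 2.66], [-1.3, 4.44], [0, 2.69], [-3.02, 3.02]. Speed limits (rad/s): [2.22, 2.22, 2.79, 3.14, 3.14, 3.14].

### API

Orientations are given as [roll, pitch, yaw] about the fixed x, y, z axes, in that order (R = Rz(yaw) Ry(pitch) Rx(roll)).
In Python, from rig import r gives the robot as it stands. The module is installed in compiled form; this text tells all that it offers.
- The arm moves only by the tool jog_arm, never from a script. Its argument "deltas" is a list of rows, each an object with "gripper": the gripper command: -1 is fully open, 1 is shut, values between are in proportion; "translation": the shift along the world's x, y, z in units of 10 cm (1.0 is 10 cm), a list of three; "dr": the turn, a rotation vector about the world's x, y, z in units of pi/2 rad (1.0 is pi/2 rad), a list of three. In form: [{"gripper": gripper, "translation": [x, y, z], "dr": [wx, wy, wz]}, ...]. A call has 1 to 12 rows; each row shifts and turns the commanded pose from where the row before left it; what a row does not reach is not made up. A row lasts 1/12 s, in which the tool goes at most 41.7 mm and 7.16 degrees, less where a joint would pass 70% of its speed; a pose out of reach is approached as far as the arm can. A call with a number of a shift or a turn outside -1 to 1 is refused whole. A call with a gripper value outside its range is refused whole. The fingers move at their own pace and stop on an object; "squeeze" is the grip in N (left out, the last holds). Time passes only in rows, so rows that do not move let the fingers close. It gives the time, the measured TCP pose, the force and the opening at its end, in the units of the state.
- r.sense(): the state, without advancing time (a new reading comes with each control period).
- r.grab_frame(name): name is "scene" or "side" or "wrist"; returns the picture (480x640x3 uint8, blue, green, red); there is no depth.
- r.calibration(name): a dict with "mtx" (3x3 intrinsics, pixels), "world_from_camera" (4x4, takes a point from camera to world coordinates). Camera axes: x right, y down, z forward; pixel columns grow to the right and rows downward; lengths in mm; the calibration is good to about 2 mm. A picture is of the moment at which its call begins: read the wrist's pose just before it. calibration takes no time and is no camera call; for the wrist camera it gives the pose at the moment of the call.
- r.sign_off(): hands the job in, once; it reports no verdict.
The state is a dict: "clock": time; "qpos": joint angles; "qvel": joint speeds; "joint_efforts": joint torques, N m; "eef_pos": TCP position; "tcp_rot": TCP orientation; "contact_force": force on the tool from outside, world axes, zero at the start; "wrist_torque": the same for the moment, N m; "opening": opening from 0.0 (shut) to 1.0 (fully open).
Only numpy, scipy, OpenCV 4.12 (cv2) and the standard library are available. Lean on these libraries where they do the work, as an engineer would, in place of code of your own. Each camera call takes 0.05 s, during which the arm holds its last target. There are 200 camera calls.

### The job

Pick up the push fork and with it push the split clip, which lies loose on the gear of the drive unit, sideways onto the groove of the gear shaft until it snaps fully home; feel your way, pressing neither the clip nor the gear with the fork harder than about 22 N. Then stand the fork back upright on the rubber mat. Move the clip with the fork only, not with the fingers, and leave the other things on the bench alone.

Things in the scene. Friction and masses are not known exactly. Their poses are not given: they have to be found in the camera images.
- groove (a point): Point on the axis of the drive unit's upright steel shaft, 2.5 mm above the gear's flat face: the clip's seat centre must end here. The shaft stands in the middle of the gear: from the face upwards first a groove (neck 12 mm in diameter, 7 mm high), then a head 18 mm in diameter, 12 mm high. z up; -x points roughly to where the clip lies, on the side nearer the robot.
- unit: Drive unit, fixed: a dark steel tray 170 x 140 x 24 mm with a small motor and board at its far end, carrying a black plastic gear 130 mm in diameter (140 over the teeth), whose plain flat upper face is 45 mm above the bench. The gear does not turn. Origin on the bench under the shaft axis.
- clip_seat (a point): Centre of the clip's seat, half-way up the clip, x towards its mouth. The clip lies flat on the gear about 40 mm from the shaft, mouth towards the shaft within about 0.3 rad. Its straight back, 30 mm wide, lies 14 mm behind this point (-x), its middle tooth 6 mm behind it; two arms 6 mm wide run along y = +-12 mm to x = +8 mm.
- clip: The loose E-shaped split clip of bright oiled steel, 5 mm thick; origin on its underside below clip_seat, same axes. Inward nubs (3 mm radius) at x +3, y +-7 mm on the sprung arms catch on the neck when clip_seat is about 8 mm before the shaft axis; pushing past takes 12 to 19 N, hardest 4 to 6 mm before it; then it snaps through and stops dead when the tooth meets the neck.
- fork_grip (a point): Centre of the push fork's upright handle, 30 mm above the fork's flat sole; x towards the prongs, z up. The handle is a black block 28 mm (x) by 16 mm (y), from 6 to 58 mm above the sole; hold it across its 16 mm.
- fork: The loose push fork (150 g); origin on the sole under the handle's centre, same axes. Its steel sole blade, 6 mm thick and 42 mm wide, runs from x = -20 to +46 mm; the straight front edge at x = 46 mm pushes the clip's back. At both ends of that edge a prong reaches on to x = 60 mm: 32 mm apart inside for 7 mm, then flaring out, to gather the clip's back between them. It stands upright on the mat.
- mat: Fixed black rubber mat, 180 (x) x 160 (y) x 3 mm, on which the fork stands and goes back to; origin at the centre of its underside.
- dish: Bystander: small steel screw dish, 64 mm across, 22 mm high; origin under its centre.
- drive: Bystander: flat aluminium optical drive, 128 x 126 x 13 mm; origin under its centre.
- can_mid (a point): Bystander: closed white can, 56 mm in diameter, 150 mm tall, standing; point at its middle.
- driver: Bystander: screwdriver lying flat on the bench.
Not all that is in view belongs to the job. What is meant by the unit is not brown, and is the larger of those in its own colour.

How it is judged:
By the outcome, as a careful person would: the job done as asked, in the order asked, and still so for the second after the job is handed in, with the robot touching nothing.
It also fails if it takes over 64 s, if anything falls off the work surface, if the arm or the gripper's body presses on something with over 40 N, if the wrist force passes 120 N, or if a joint passes its speed limit or range.

## Working session

There is one attempt and no reset: what is moved stays moved. The work goes in short steps, Python scripts to look and compute and a tool call to move; the robot and the scene stay as the last step left them, time stands still between calls to the robot, and variables do not carry over. Pictures are saved under pics/ and viewed, about 8 in all and at most 12, crops included, and the job is handed in when it is done.

Besides the shell and the picture viewer there is one more tool, called after ">>>" as a command line: name --argument value ..., lists and objects as JSON in quotes. jog_arm: Moves the arm, as the interface text tells. Shifts and turns lie within -1 to 1; 1 stands for 10 cm of shift or pi/2 rad of turn. Its arguments: {"type":"object","properties":{"deltas":{"type":"array"},"squeeze":{"type":"number"}},"required":["deltas"]}

```bash
mkdir -p pics; cat > h.py <<'E'
import numpy as np, cv2
from rig import r
def px2w(name,uv,z,cal=None):
    c=cal or r.calibration(name); K=np.array(c["mtx"]); T=np.array(c["world_from_camera"])
    d=T[:3,:3]@np.linalg.inv(K)@np.array([uv[0],uv[1],1.]); o=T[:3,3]
    return o+d*(z-o[2])/d[2]
def w2px(name,p,cal=None):
    c=cal or r.calibration(name); K=np.array(c["mtx"]); T=np.linalg.inv(np.array(c["world_from_camera"]))
    q=K@(T[:3,:3]@np.array(p,float)+T[:3,3]); return q[:2]/q[2]
E
python3 - <<'E'
from h import *
print(r.sense())
for n in("scene","side","wrist"):
    cv2.imwrite(f"pics/{n}0.png",r.grab_frame(n)); c=r.calibration(n); print(n,np.round(c["world_from_camera"],3).tolist(),np.round(c["mtx"],1).tolist())
E
```

```text
{'clock': 0.0, 'qpos': array([-1.34140103e+00,  3.53679755e-01,  1.63415104e+00,  8.45598804e-06,
        1.15519350e+00, -2.37725574e-03]), 'qvel': array([ 6.67813861e-04, -7.17443867e-04, -6.22953973e-04,  6.57497015e-05,
       -4.74343047e-04, -1.57782264e-03]), 'joint_efforts': array([ 3.18549592e-04, -6.05253983e+01, -3.42062545e+01, -5.19969706e-05,
        9.11536772e-03,  5.64763383e-06]), 'eef_pos': array([ 143.46943455, -607.80702248,  227.83471022]), 'tcp_rot': array([-3.14158152e+00,  1.43161800e-03, -1.33902719e+00]), 'contact_force': array([ 0.4409996 , -0.68475572,  0.75589878]), 'wrist_torque': array([-0.01112652, -0.04078238,  0.00926417]), 'opening': 0.9983190695186985}
scene [[-0.356, 0.671, -0.651, 1293.299], [0.935, 0.257, -0.246, 277.53], [0.003, -0.696, -0.718, 878.794], [0.0, 0.0, 0.0, 1.0]] [[532.6, 0.0, 311.9], [0.0, 532.6, 246.0], [0.0, 0.0, 1.0]]
side [[-0.894, -0.335, 0.298, 248.018], [-0.449, 0.667, -0.595, 625.489], [0.0, -0.665, -0.746, 903.613], [0.0, 0.0, 0.0, 1.0]] [[489.5, 0.0, 319.0], [0.0, 489.5, 233.5], [0.0, 0.0, 1.0]]
wrist [[0.229, -0.936, -0.268, 210.928], [-0.973, -0.22, -0.062, -592.786], [-0.001, 0.275, -0.961, 373.614], [0.0, 0.0, 0.0, 1.0]] [[334.8, 0.0, 325.0], [0.0, 334.8, 242.6], [0.0, 0.0, 1.0]]
```

View pics/scene0.png

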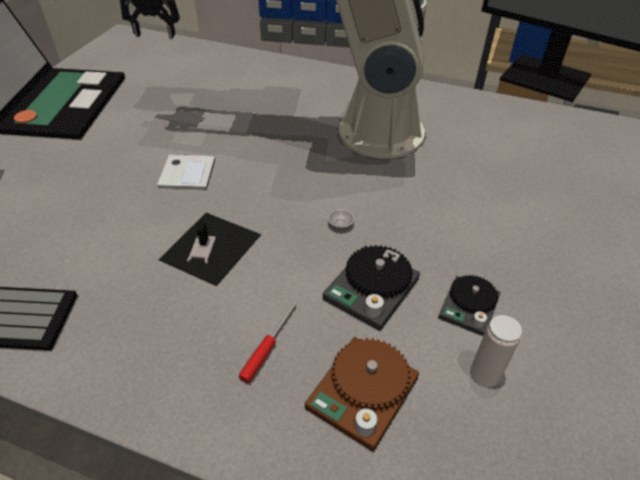

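View pics/side0.png

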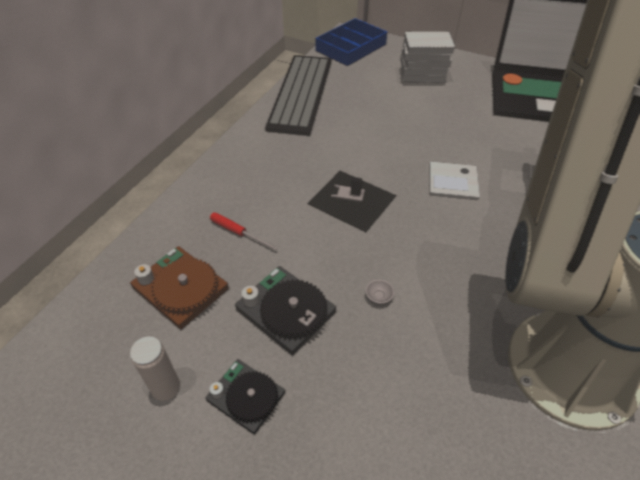

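Candidates for the unit in the scene view are the large dark one (380,272) with the clip at (392,255), a small dark one (473,295) and a brown one (372,372). I choose the large dark one. The fork is at (203,240) on the mat. I'll check both in one close crop.

```bash
python3 - <<'E'
from h import *
s=cv2.imread("pics/scene0.png"); d=cv2.imread("pics/side0.png")
def c(i,x,y,w,h,k): return cv2.resize(i[y:y+h,x:x+w],None,fx=k,fy=k,interpolation=cv2.INTER_CUBIC)
# each 400x300
a=c(s,330,230,100,75,4);b=c(s,155,205,100,75,4)
e=c(d,240,265,100,75,4);f=c(d,305,165,100,75,4)
cv2.imwrite("pics/crop1.png",np.vstack([np.hstack([a,b]),np.hstack([e,f])]))
print("unit",px2w("scene",(380,264),64),px2w("side",(293,300),64))
print("fork top",px2w("scene",(203,227),58+3),px2w("side",(358,183),61))
E
```

```text
unit [553.24635395 148.48095654  64.        ] [549.25132648 143.43406305  64.        ]
fork top [ 584.17875405 -247.82236752   61.        ] [ 573.31825556 -244.12925273   61.        ]
```

View pics/crop1.png

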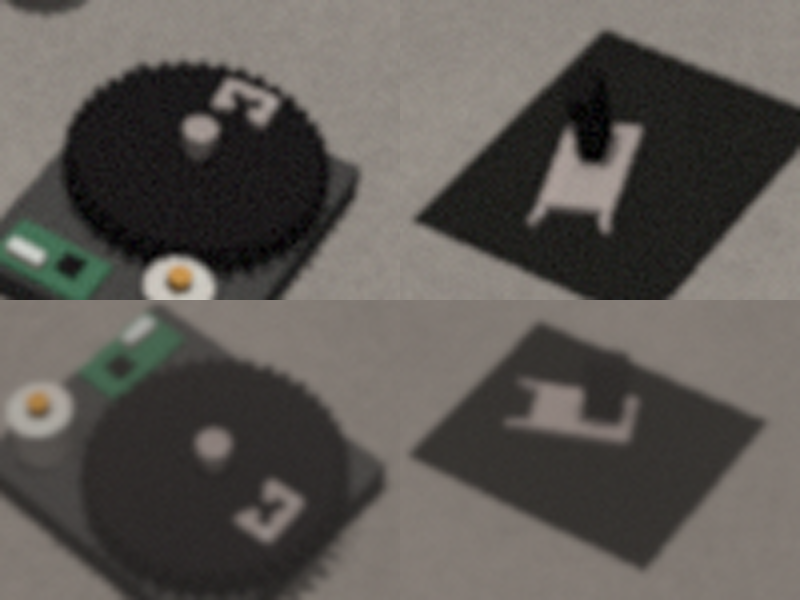

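The crop shows the large dark unit with its shaft head at scene crop (201,127) and the clip's open mouth facing the shaft, back at (225,80)–(280,100). The fork's blade and handle are clear, with prong tips at crop (533,225) and (606,230).

```bash
python3 - <<'E'
from h import *
def A(n,ox,oy,cx,cy,pts,z):
    for p in pts: print(n,p,np.round(px2w(n,(ox+(p[0]-cx)/4,oy+(p[1]-cy)/4),z)[:2],1))
print("head");A("scene",330,230,0,0,[(201,127)],64);A("side",240,265,0,300,[(213,441)],64)
print("clip: back corners, arm tips");A("scene",330,230,0,0,[(228,76),(281,100),(211,105),(264,128)],50);A("side",240,265,0,300,[(306,497),(264,545),(272,478),(236,520)],50)
print("fork tips, rear");A("scene",155,205,400,0,[(533,225),(606,232),(567,125),(642,126)],9);A("side",305,165,400,300,[(517,380),(505,422),(636,398),(630,441)],9)
print("top");A("scene",155,205,400,0,[(588,88)],61);A("side",305,165,400,300,[(607,360)],61)
E
```

```text
head
scene (201, 127) [547.  147.3]
side (213, 441) [548.5 143.7]
clip: back corners, arm tips
scene (228, 76) [493.  148.5]
scene (281, 100) [500.1 179.5]
scene (211, 105) [517.  145.7]
scene (264, 128) [523.  176.2]
side (306, 497) [494.8 144.4]
side (264, 545) [501.  178.8]
side (272, 478) [515.6 142. ]
side (236, 520) [520.3 172.3]
fork tips, rear
scene (533, 225) [ 647.2 -258.3]
scene (606, 232) [ 637.4 -218.2]
scene (567, 125) [ 571.5 -279.6]
scene (642, 126) [ 556.7 -238.8]
side (517, 380) [ 647.2 -261.9]
side (505, 422) [ 636.8 -221.7]
side (636, 398) [ 568.9 -281.5]
side (630, 441) [ 556.3 -242.2]
top
scene (588, 88) [ 585.  -249.9]
side (607, 360) [ 580.7 -253.1]
```

Measured:
- **Fork:** origin (583,-254), yaw about 0.25. Tip to rear is 81 mm against the given 80.
- **Clip:** back middle (497,163), seat (511,160), yaw about -0.19.
- **Shaft:** (547.8,145.5). The seat is 39.6 mm from it, against about 40.

Moving above the fork.

>>> jog_arm --deltas '[{"gripper": -1,"translation": [0.31,0.25,-0.05],"dr": [0,0,0.0]},{"gripper": -1,"translation": [0.31,0.25,-0.05],"dr": [0,0,0.012]},{"gripper": -1,"translation": [0.31,0.25,-0.05],"dr": [0,0,0]},{"gripper": -1,"translation": [0.31,0.25,-0.05],"dr": [0,0,0]},{"gripper": -1,"translation": [0.31,0.25,-0.05],"dr": [0,0,0]},{"gripper": -1,"translation": [0.31,0.25,-0.05],"dr": [0,0,0]},{"gripper": -1,"translation": [0.31,0.25,-0.05],"dr": [0,0,0]},{"gripper": -1,"translation": [0.31,0.25,-0.05],"dr": [0,0,0]},{"gripper": -1,"translation": [0.31,0.25,-0.05],"dr": [0,0,0]},{"gripper": -1,"translation": [0.31,0.25,-0.05],"dr": [0,0,0]},{"gripper": -1,"translation": [0.31,0.25,-0.05],"dr": [0,0,0]},{"gripper": -1,"translation": [0.31,0.25,-0.05],"dr": [0,0,0]}]'

```text
clock: 1.15
eef_pos: [516.8, -306.7, 168.2]
tcp_rot: [3.141, 0.0, -1.32]
contact_force: [0.3, -0.7, -0.1]
opening: 1.0
```

>>> jog_arm --deltas '[{"gripper": -1,"translation": [0.34,0.26,0],"dr": [0,0,0]},{"gripper": -1,"translation": [0.34,0.26,0],"dr": [0,0,0]},{"gripper": -1,"translation": [0,0,0],"dr": [0,0,0]},{"gripper": -1,"translation": [0,0,0],"dr": [0,0,0]},{"gripper": -1,"translation": [0,0,0],"dr": [0,0,0]}]'

```text
clock: 1.57
eef_pos: [581.3, -257.4, 168.0]
tcp_rot: [3.14, 0.001, -1.319]
contact_force: [-0.4, -0.0, 0.3]
opening: 1.0
```

```bash
python3 - <<'E'
from h import *
s=r.sense(); c=r.calibration("wrist"); im=r.grab_frame("wrist"); cv2.imwrite("pics/w1.png",im)
print(s["clock"],s["eef_pos"],s["tcp_rot"],s["qpos"])
import json; json.dump({k:np.array(v).tolist() for k,v in c.items()},open("c1.json","w"))
f=lambda x,y:np.array([583,-254,9])+x*np.array([np.cos(.25),np.sin(.25),0])+y*np.array([-np.sin(.25),np.cos(.25),0])
for x,y in[(60,21),(60,-21),(-20,21),(-20,-21)]: print(w2px("wrist",f(x,y),c))
E
```

```text
1.5667 [ 581.32127489 -257.37818899  168.04638204] [ 3.14040845e+00  5.26024082e-04 -1.31914349e+00] [-4.18989359e-01  4.29825405e-01  1.66248070e+00 -3.73252438e-04
  1.05054122e+00  9.00339566e-01]
[297.20810158 154.33931775]
[344.93778341 154.38956863]
[299.05812783 241.77490266]
[343.45691912 241.81829074]
```

View pics/w1.png

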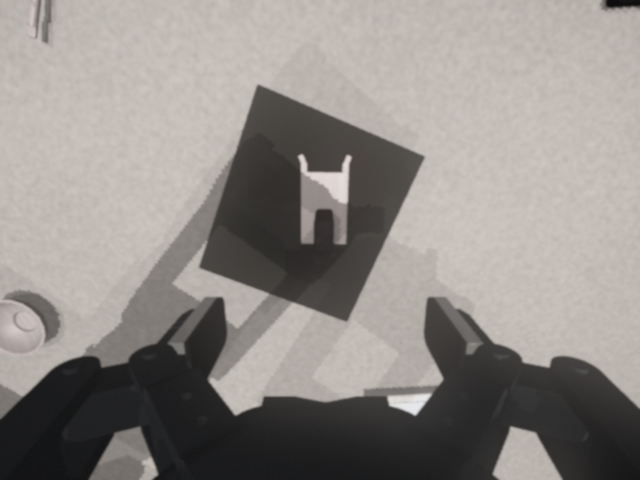

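The wrist view shows the fork aligned and centred on the jaws: blade columns 300–350, jaw mid-column 325. Descending and gripping.

>>> jog_arm --deltas '[{"gripper": -1,"translation": [0.01,0,-0.3],"dr": [0,0,0]},{"gripper": -1,"translation": [0,0,-0.3],"dr": [0,0,0]},{"gripper": -1,"translation": [0,0,-0.3],"dr": [0,0,0]},{"gripper": -1,"translation": [0,0,-0.25],"dr": [0,0,0]},{"gripper": -1,"translation": [0,0,-0.11],"dr": [0,0,0]},{"gripper": -1,"translation": [0,0,0],"dr": [0,0,0]},{"gripper": -1,"translation": [0,0,0],"dr": [0,0,0]}]' --squeeze 50

```text
clock: 2.2
eef_pos: [582.4, -258.5, 43.0]
tcp_rot: [3.141, 0.0, -1.321]
contact_force: [-0.1, 0.3, -0.5]
opening: 0.998
```

>>> jog_arm --deltas '[{"gripper": 1,"translation": [0,0,0],"dr": [0,0,0]},{"gripper": 1,"translation": [0,0,0],"dr": [0,0,0]},{"gripper": 1,"translation": [0,0,0],"dr": [0,0,0]},{"gripper": 1,"translation": [0,0,0],"dr": [0,0,0]},{"gripper": 1,"translation": [0,0,0],"dr": [0,0,0]},{"gripper": 1,"translation": [0,0,0],"dr": [0,0,0]},{"gripper": 1,"translation": [0,0,0],"dr": [0,0,0]},{"gripper": 1,"translation": [0,0,0],"dr": [0,0,0]},{"gripper": 1,"translation": [0,0,0],"dr": [0,0,0]},{"gripper": 1,"translation": [0,0,0],"dr": [0,0,0]}]' --squeeze 60

```text
clock: 3.03
eef_pos: [583.0, -257.7, 43.0]
tcp_rot: [-3.141, -0.0, -1.32]
contact_force: [-1.2, 1.5, 5.8]
opening: 0.169
```

>>> jog_arm --deltas '[{"gripper": 1,"translation": [0,0,0.1],"dr": [0,0,0]},{"gripper": 1,"translation": [0,0,0.3],"dr": [0,0,0]},{"gripper": 1,"translation": [0,0,0.3],"dr": [0,0,0]},{"gripper": 1,"translation": [0,0,0.3],"dr": [0,0,0]},{"gripper": 1,"translation": [0,0,0],"dr": [0,0,0]}]' --squeeze 100

```text
clock: 3.45
eef_pos: [585.8, -259.1, 148.9]
tcp_rot: [-3.135, -0.005, -1.32]
contact_force: [1.4, -0.5, -1.5]
opening: 0.155
```

>>> jog_arm --deltas '[{"gripper": 1,"translation": [-0.07,0.2,0],"dr": [0,0,-0.02]},{"gripper": 1,"translation": [-0.13,0.36,0],"dr": [0,0,-0.026]},{"gripper": 1,"translation": [-0.13,0.36,0],"dr": [0,0,-0.026]},{"gripper": 1,"translation": [-0.13,0.36,0],"dr": [0,0,-0.026]},{"gripper": 1,"translation": [-0.13,0.36,0],"dr": [0,0,-0.026]},{"gripper": 1,"translation": [-0.13,0.36,0],"dr": [0,0,-0.026]},{"gripper": 1,"translation": [-0.13,0.36,0],"dr": [0,0,-0.026]},{"gripper": 1,"translation": [-0.13,0.36,0],"dr": [0,0,-0.026]},{"gripper": 1,"translation": [-0.13,0.36,0],"dr": [0,0,-0.026]},{"gripper": 1,"translation": [-0.13,0.36,0],"dr": [0,0,-0.026]},{"gripper": 1,"translation": [-0.13,0.36,0],"dr": [0,0,-0.026]},{"gripper": 1,"translation": [-0.13,0.36,0],"dr": [0,0,0]}]'

```text
clock: 4.45
eef_pos: [431.5, 159.7, 142.5]
tcp_rot: [3.141, -0.0, -1.763]
contact_force: [0.8, 0.3, -2.1]
opening: 0.156
```

>>> jog_arm --deltas '[{"gripper": 1,"translation": [0,0.15,0],"dr": [0,0,0]},{"gripper": 1,"translation": [0,0,0],"dr": [0,0,0]},{"gripper": 1,"translation": [0,0,0],"dr": [0,0,0]},{"gripper": 1,"translation": [0,0,0],"dr": [0,0,0]}]'

```text
clock: 4.78
eef_pos: [432.6, 172.7, 142.4]
tcp_rot: [3.141, -0.001, -1.76]
contact_force: [0.3, -1.5, -1.7]
opening: 0.159
```

```bash
python3 - <<'E'
from h import *
s=r.sense(); c=r.calibration("wrist"); im=r.grab_frame("wrist")
import pickle; pickle.dump((s,c),open("c2.pkl","wb"))
print(s["clock"],s["eef_pos"],s["tcp_rot"],s["qpos"],s["contact_force"])
for p in[(547.8,145.5,64),(497.2,162.8,50),(518.9,159,50)]: print(w2px("wrist",p,c))
cv2.imwrite("pics/w2.png",cv2.resize(im[60:340,140:500],None,fx=2.2,fy=2.14,interpolation=cv2.INTER_CUBIC) if 0 else cv2.resize(im[60:360,130:530],None,fx=2,fy=2,interpolation=cv2.INTER_CUBIC))
E
```

```text
4.7833 [432.61271715 172.70779129 142.36717811] [ 3.14123678e+00 -6.20914758e-04 -1.75962011e+00] [ 3.76861135e-01  2.18522589e-01  2.04537360e+00 -4.33228954e-04
  8.78329754e-01  2.13675805e+00] [ 0.28908375 -1.46733577 -1.72432901]
[331.70438815  62.50541649]
[319.99656577 152.99188056]
[319.33050407 118.88760088]
```

View pics/w2.png

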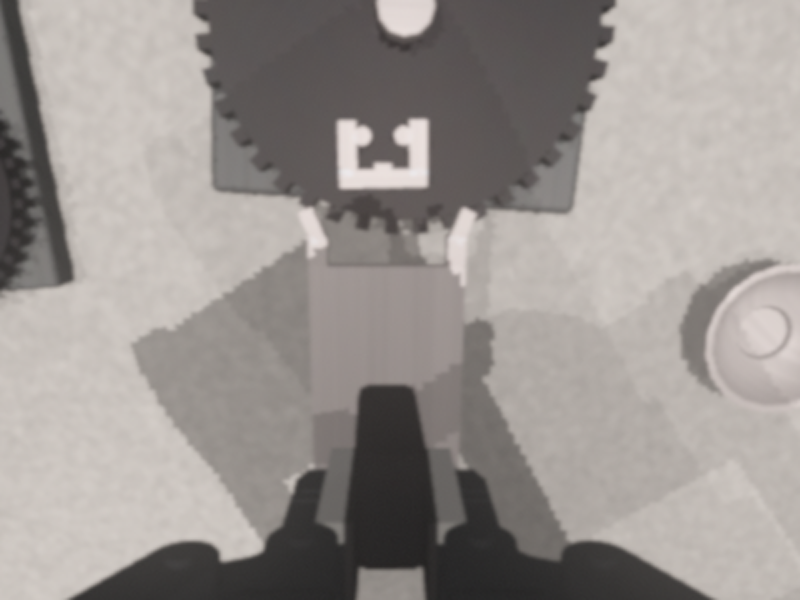

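The wrist view shows the clip square to the fork: back mid crop (383,188), fork front edge mid (387,265), shaft head (407,10). I'll compute relative positions in this one camera.

```bash
python3 - <<'E'
from h import *
import pickle; s,c=pickle.load(open("c2.pkl","rb"))
g=lambda x,y,z:px2w("wrist",(130+x/2,60+y/2),z,c)[:2]
zt=s["eef_pos"][2]-40
E=g(387.5,265,zt+6); B=g(383,188,50); Bl=g(339,188,50);Br=g(428,188,50);A=(g(347,119,50)+g(421,119,50))/2; S=g(407,10,64)
a=-.19;R=np.array([[np.cos(a),np.sin(a)],[-np.sin(a),np.cos(a)]])
print("edge-tcp(fork axes)",R@(E-s["eef_pos"][:2]));print("tips",g(303,210,zt+6)-g(475,210,zt+6))
print("E",E,"B",B,"S",S,"width",Br-Bl,np.linalg.norm(Br-Bl))
print("fork axes: B-E",R@(B-E)," S-B",R@(S-B),"A-B",R@(A-B))
E
```

```text
edge-tcp(fork axes) [45.90086043 -0.24189533]
tips [ 8.47721323 44.18684346]
E [477.6418724  163.80146328] B [496.34856973 161.91415711] S [546.26071922 144.68320759] width [ -5.76046083 -30.03104876] 30.578534936229758
fork axes: B-E [18.72649055  1.67958353]  S-B [52.26816027 -7.494512  ] A-B [22.31171528 -0.38710987]
```

>>> jog_arm --deltas '[{"gripper": 1,"translation": [-0.017,0.021,-0.2],"dr": [0,0,0]},{"gripper": 1,"translation": [0,0,-0.2],"dr": [0,0,0]},{"gripper": 1,"translation": [0,0,-0.1],"dr": [0,0,0]},{"gripper": 1,"translation": [0,0,-0.03],"dr": [0,0,0]},{"gripper": 1,"translation": [0,0,0],"dr": [0,0,0]},{"gripper": 1,"translation": [0,0,-0.02],"dr": [0,0,0]},{"gripper": 1,"translation": [0,0,0],"dr": [0,0,0]},{"gripper": 1,"translation": [0,0,0],"dr": [0,0,0]}]'

```text
clock: 5.5
eef_pos: [431.6, 175.5, 88.2]
tcp_rot: [-3.141, 0.001, -1.76]
contact_force: [0.5, -1.3, -1.7]
opening: 0.154
```

```bash
python3 - <<'E'
from h import *
import pickle
s=r.sense(); c=r.calibration("wrist"); im=r.grab_frame("wrist"); d=r.grab_frame("side");
pickle.dump((s,c),open("c3.pkl","wb"))
print(s["clock"],s["eef_pos"],s["tcp_rot"],s["contact_force"])
S=np.array([546.3,144.7,64]);print(w2px("wrist",S,c), w2px("wrist",(496.3,161.9,50),c))
a=cv2.resize(im[20:320,225:425],None,fx=2,fy=2,interpolation=cv2.INTER_CUBIC)
b=cv2.resize(d[265:365,270:336],(400,600),interpolation=cv2.INTER_CUBIC)
cv2.imwrite("pics/w3.png",np.hstack([a,b]))
E
```

```text
5.5 [431.58215638 175.50551196  88.21164231] [-3.14066689e+00  5.91533141e-04 -1.76016211e+00] [ 0.47430901 -1.28922525 -1.70072013]
[342.27531063  32.95430047] [325.53858962 153.37576486]
```

View pics/w3.png

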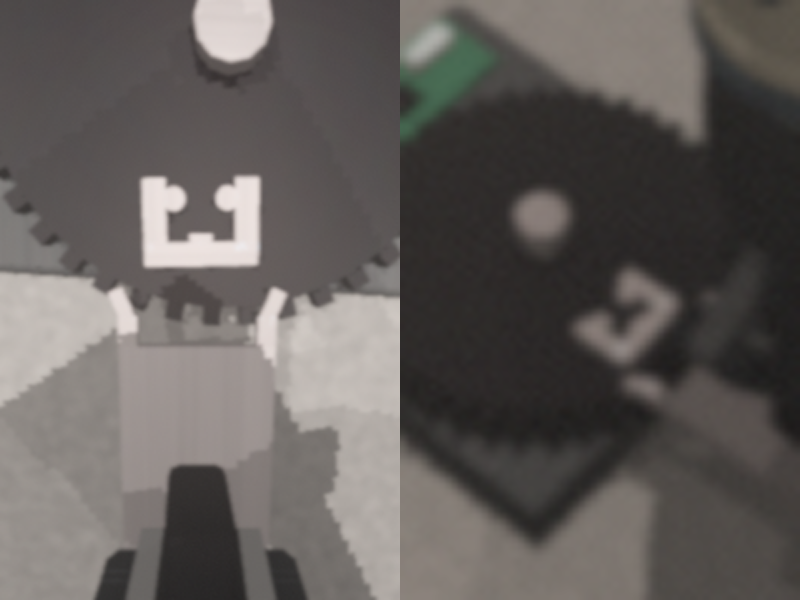

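The clip is square to the fork, with its back mid at crop (201,267). The fork edge is at (196,345), so the clip sits about 1 mm to the right. The side crop shows the prong tip just behind the clip.

```bash
python3 - <<'E'
from h import *
import pickle; s,c=pickle.load(open("c3.pkl","rb"))
g=lambda x,y,z:px2w("wrist",(225+x/2,20+y/2),z,c)[:2]
for zt in (47,48.2):
  E=g(196.5,345,zt+6); B=g(201.5,267,50); S=g(232.5,24,64)
  a=-.19;R=np.array([[np.cos(a),np.sin(a)],[-np.sin(a),np.cos(a)]])
  print(E,B,S,"E-tcp",R@(E-s["eef_pos"][:2]),"B-E",R@(B-E),"S-B",R@(S-B),"blade w",np.linalg.norm(g(119,348,zt+6)-g(272,348,zt+6)))
E
```

```text
[476.57589068 166.94322246] [496.21621067 161.80179875] [546.75764682 145.084574  ] E-tcp [45.80110217  0.08926239] B-E [20.25788101 -1.33965073] S-B [52.78910094 -6.87118572] blade w 41.26993256797769
[476.7277625  166.90751432] [496.21621067 161.80179875] [546.75764682 145.084574  ] E-tcp [45.95698475  0.08287918] B-E [20.10199843 -1.33326753] S-B [52.78910094 -6.87118572] blade w 40.99613471426387
```

>>> jog_arm --deltas '[{"gripper": 1,"translation": [0,-0.012,-0.01],"dr": [0,0,0]},{"gripper": 1,"translation": [0,0,-0.01],"dr": [0,0,0]},{"gripper": 1,"translation": [0.05,-0.01,0],"dr": [0,0,0]},{"gripper": 1,"translation": [0.05,-0.01,0],"dr": [0,0,0]},{"gripper": 1,"translation": [0.03,-0.006,0],"dr": [0,0,0]},{"gripper": 1,"translation": [0.02,-0.004,0],"dr": [0,0,0]},{"gripper": 1,"translation": [0.02,-0.004,0],"dr": [0,0,0]},{"gripper": 1,"translation": [0.01,-0.002,0],"dr": [0,0,0]},{"gripper": 1,"translation": [0,0,0],"dr": [0,0,0]}]'

```text
clock: 6.35
eef_pos: [449.3, 170.6, 85.6]
tcp_rot: [-3.142, 0.0, -1.76]
contact_force: [-0.3, 0.5, -1.2]
opening: 0.153
```

>>> jog_arm --deltas '[{"gripper": 1,"translation": [0.015,-0.002,0],"dr": [0,0,0]},{"gripper": 1,"translation": [0.015,-0.002,0],"dr": [0,0,0]},{"gripper": 1,"translation": [0.02,0.004,0],"dr": [0,0,-0.012]},{"gripper": 1,"translation": [0.02,0.004,0],"dr": [0,0,-0.012]},{"gripper": 1,"translation": [0.02,0.004,0],"dr": [0,0,-0.012]},{"gripper": 1,"translation": [0.02,0.004,0],"dr": [0,0,-0.012]},{"gripper": 1,"translation": [0.02,0.004,0],"dr": [0,0,-0.012]},{"gripper": 1,"translation": [0,0,0],"dr": [0,0,0]}]'

```text
clock: 7.02
eef_pos: [462.6, 172.4, 85.6]
tcp_rot: [-3.141, 0.0, -1.856]
contact_force: [0.1, 0.8, -1.7]
opening: 0.157
```

>>> jog_arm --deltas '[{"gripper": 1,"translation": [0.02,0.005,0],"dr": [0,0,-0.012]},{"gripper": 1,"translation": [0.02,0.005,0],"dr": [0,0,-0.012]},{"gripper": 1,"translation": [0.02,0.005,0],"dr": [0,0,-0.012]},{"gripper": 1,"translation": [0.02,0.005,0],"dr": [0,0,-0.012]},{"gripper": 1,"translation": [0.015,0.005,0],"dr": [0,0,-0.012]},{"gripper": 1,"translation": [0,0,0],"dr": [0,0,0]}]'

```text
clock: 7.52
eef_pos: [472.0, 174.9, 85.6]
tcp_rot: [-3.141, 0.0, -1.95]
contact_force: [-0.3, 0.1, -1.1]
opening: 0.155
```

```bash
python3 - <<'E'
from h import *
import pickle
s=r.sense(); c=r.calibration("wrist"); im=r.grab_frame("wrist")
pickle.dump((s,c),open("c4.pkl","wb"))
print(s["clock"],s["eef_pos"],s["tcp_rot"],s["contact_force"])
cv2.imwrite("pics/w4.png",cv2.resize(im[40:240,225:425],None,fx=3,fy=3,interpolation=cv2.INTER_CUBIC))
E
```

```text
7.5167 [471.98881821 174.86773107  85.6093323 ] [-3.14135234e+00  2.41007717e-04 -1.95019916e+00] [-0.27779812  0.10770152 -1.14739351]
```

View pics/w4.png

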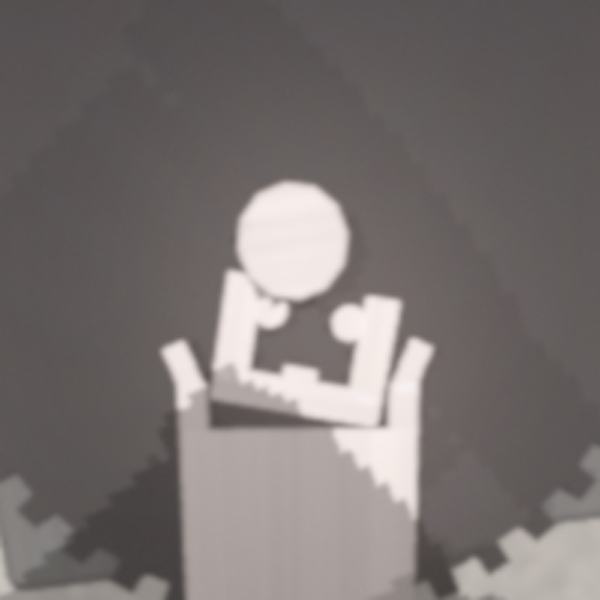

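The image shows the clip between the prongs with its right back corner (378,425) on the edge, skewed about 0.13 rad, and the shaft head at (292,240). Pushing straight should square it, so I'll push 8 mm, stopping short of the neck.

>>> jog_arm --deltas '[{"gripper": 1,"translation": [0.012,0.003,0],"dr": [0,0,0]},{"gripper": 1,"translation": [0.01,-0.004,0],"dr": [0,0,0]},{"gripper": 1,"translation": [0.01,-0.004,0],"dr": [0,0,0]},{"gripper": 1,"translation": [0.01,-0.004,0],"dr": [0,0,0]},{"gripper": 1,"translation": [0.01,-0.004,0],"dr": [0,0,0]},{"gripper": 1,"translation": [0.01,-0.004,0],"dr": [0,0,0]},{"gripper": 1,"translation": [0.01,-0.004,0],"dr": [0,0,0]},{"gripper": 1,"translation": [0,0,0],"dr": [0,0,0]}]'

```text
clock: 8.23
eef_pos: [479.0, 172.6, 85.6]
tcp_rot: [-3.141, 0.0, -1.949]
contact_force: [-0.1, -0.2, -1.3]
opening: 0.156
```

```bash
python3 - <<'E'
from h import *
import pickle
s,c=pickle.load(open("c4.pkl","rb"))
g=lambda x,y,z:px2w("wrist",(225+x/3,40+y/3),z,c)[:2]
a=s["tcp_rot"][2]+np.pi/2;R=np.array([[np.cos(a),np.sin(a)],[-np.sin(a),np.cos(a)]])
S=g(292.5,240,64);E=g(297,428,51.6);print("S",S,"S-tcp",R@(S-s["eef_pos"][:2]),"S-E",R@(S-E))
s=r.sense(); c=r.calibration("wrist"); im=r.grab_frame("wrist")
pickle.dump((s,c),open("c5.pkl","wb"))
print(s["clock"],s["eef_pos"],s["tcp_rot"],s["contact_force"])
cv2.imwrite("pics/w5.png",cv2.resize(im[40:240,225:425],None,fx=3,fy=3,interpolation=cv2.INTER_CUBIC))
E
```

```text
S [548.00318453 144.78286267] S-tcp [81.75108593  0.20771223] S-E [30.42047922  0.62857529]
8.2333 [479.0257325  172.57985121  85.59605665] [-3.14142527e+00  9.46842614e-05 -1.94855408e+00] [-0.11534945 -0.21108321 -1.26211461]
```

View pics/w5.png

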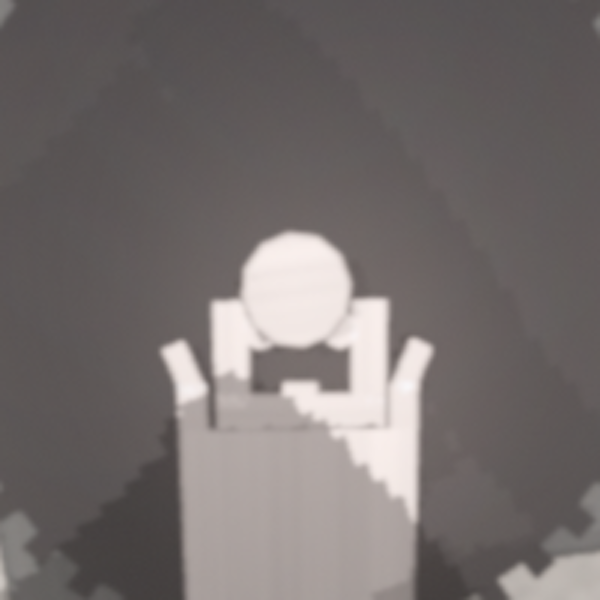

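The clip is now squared on the edge, back at (212–388,428), with the nubs just short of the neck. However, the fork edge appears about 10 px higher than before in the wrist frame, so the fork may have shifted in the grip. I'll check before pressing.

```bash
python3 - <<'E'
from h import *
im=r.grab_frame("wrist"); d=r.grab_frame("side")
a=cv2.resize(im[20:320,225:425],None,fx=2,fy=2,interpolation=cv2.INTER_CUBIC)
b=cv2.imread("pics/w3.png")[:,:400]
cv2.imwrite("pics/w6.png",np.hstack([b,a]))
E
```

```text
(no output)
```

View pics/w6.png

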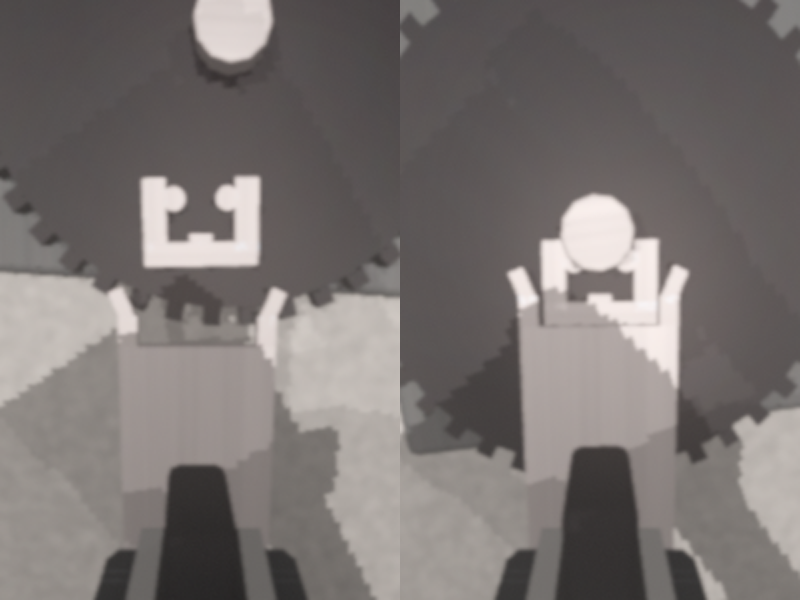

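The fork has slid forward about 5 mm in the pads, handle and blade alike, but it is straight and level, and the clip is square with the shaft centred. Seat distance is now about 8 mm. I'll push in small steps and watch the force.

>>> jog_arm --deltas '[{"gripper": 1,"translation": [0.005,-0.002,0],"dr": [0,0,0]},{"gripper": 1,"translation": [0.005,-0.002,0],"dr": [0,0,0]},{"gripper": 1,"translation": [0,0,0],"dr": [0,0,0]}]'

```text
clock: 8.63
eef_pos: [479.7, 172.2, 85.6]
tcp_rot: [3.141, -0.0, -1.948]
contact_force: [-0.7, -0.5, -2.2]
opening: 0.155
```

>>> jog_arm --deltas '[{"gripper": 1,"translation": [0.005,-0.002,0],"dr": [0,0,0]},{"gripper": 1,"translation": [0,0,0],"dr": [0,0,0]}]'

```text
clock: 8.8
eef_pos: [480.0, 172.1, 85.5]
tcp_rot: [3.141, -0.0, -1.949]
contact_force: [-1.9, 1.2, -1.6]
opening: 0.157
```

>>> jog_arm --deltas '[{"gripper": 1,"translation": [0.005,-0.002,0],"dr": [0,0,0]},{"gripper": 1,"translation": [0,0,0],"dr": [0,0,0]}]'

```text
clock: 8.97
eef_pos: [480.2, 171.9, 85.4]
tcp_rot: [3.14, -0.0, -1.949]
contact_force: [-4.3, 2.6, -0.1]
opening: 0.155
```

>>> jog_arm --deltas '[{"gripper": 1,"translation": [0.005,-0.002,0],"dr": [0,0,0]},{"gripper": 1,"translation": [0,0,0],"dr": [0,0,0]}]'

```text
clock: 9.13
eef_pos: [480.3, 171.8, 85.5]
tcp_rot: [3.14, -0.001, -1.949]
contact_force: [-5.0, 2.9, 1.5]
opening: 0.151
```

>>> jog_arm --deltas '[{"gripper": 1,"translation": [0.005,-0.002,0],"dr": [0,0,0]},{"gripper": 1,"translation": [0,0,0],"dr": [0,0,0]}]'

```text
clock: 9.3
eef_pos: [480.4, 171.6, 85.5]
tcp_rot: [3.139, -0.001, -1.949]
contact_force: [-8.0, 4.6, 3.1]
opening: 0.158
```

>>> jog_arm --deltas '[{"gripper": 1,"translation": [0.005,-0.002,0],"dr": [0,0,0]},{"gripper": 1,"translation": [0,0,0],"dr": [0,0,0]}]'

```text
clock: 9.47
eef_pos: [480.5, 171.5, 85.5]
tcp_rot: [3.138, -0.001, -1.949]
contact_force: [-9.3, 5.4, 4.4]
opening: 0.159
```

>>> jog_arm --deltas '[{"gripper": 1,"translation": [0.005,-0.002,0.003],"dr": [0,0,0]},{"gripper": 1,"translation": [0,0,0],"dr": [0,0,0]}]'

```text
clock: 9.63
eef_pos: [480.8, 171.4, 85.7]
tcp_rot: [3.138, -0.001, -1.949]
contact_force: [-10.1, 6.3, 4.0]
opening: 0.158
```

>>> jog_arm --deltas '[{"gripper": 1,"translation": [0.005,-0.002,0.003],"dr": [0,0,0]},{"gripper": 1,"translation": [0,0,0],"dr": [0,0,0]}]'

```text
clock: 9.8
eef_pos: [481.0, 171.2, 85.9]
tcp_rot: [3.137, -0.001, -1.949]
contact_force: [-10.6, 7.3, 3.4]
opening: 0.159
```

>>> jog_arm --deltas '[{"gripper": 1,"translation": [0.006,0.0,0.003],"dr": [0,0,0]},{"gripper": 1,"translation": [0,0,0],"dr": [0,0,0]}]'

```text
clock: 9.97
eef_pos: [481.2, 171.2, 86.1]
tcp_rot: [3.137, -0.002, -1.949]
contact_force: [-11.3, 7.7, 3.9]
opening: 0.159
```

>>> jog_arm --deltas '[{"gripper": 1,"translation": [0.006,0.0,0.002],"dr": [0,0,0]},{"gripper": 1,"translation": [0,0,0],"dr": [0,0,0]}]'

```text
clock: 10.13
eef_pos: [481.3, 171.1, 86.2]
tcp_rot: [3.136, -0.002, -1.949]
contact_force: [-12.9, 6.9, 4.0]
opening: 0.16
```

>>> jog_arm --deltas '[{"gripper": 1,"translation": [0.005,-0.001,0.003],"dr": [0,0,0]},{"gripper": 1,"translation": [0,0,0],"dr": [0,0,0]}]'

```text
clock: 10.3
eef_pos: [481.4, 171.0, 86.4]
tcp_rot: [3.135, -0.002, -1.949]
contact_force: [-14.0, 7.0, 4.5]
opening: 0.161
```

>>> jog_arm --deltas '[{"gripper": 1,"translation": [0.005,-0.001,0.003],"dr": [0,0,0]},{"gripper": 1,"translation": [0,0,0],"dr": [0,0,0]}]'

```text
clock: 10.47
eef_pos: [481.8, 170.9, 86.6]
tcp_rot: [3.135, -0.003, -1.949]
contact_force: [-13.7, 7.1, 3.2]
opening: 0.157
```

>>> jog_arm --deltas '[{"gripper": 1,"translation": [0.004,-0.001,0],"dr": [0,0,0]},{"gripper": 1,"translation": [0,0,0],"dr": [0,0,0]}]'

```text
clock: 10.63
eef_pos: [481.9, 170.8, 86.5]
tcp_rot: [3.134, -0.003, -1.949]
contact_force: [-15.4, 8.5, 5.8]
opening: 0.154
```

>>> jog_arm --deltas '[{"gripper": 1,"translation": [0.004,-0.001,0],"dr": [0,0,0]},{"gripper": 1,"translation": [0,0,0],"dr": [0,0,0]}]'

```text
clock: 10.8
eef_pos: [482.0, 170.8, 86.5]
tcp_rot: [3.134, -0.003, -1.949]
contact_force: [-16.5, 7.7, 5.6]
opening: 0.153
```

>>> jog_arm --deltas '[{"gripper": 1,"translation": [0.002,0,0.006],"dr": [0,0,0]},{"gripper": 1,"translation": [0,0,0],"dr": [0,0,0]}]'

```text
clock: 10.97
eef_pos: [482.4, 170.6, 86.9]
tcp_rot: [3.134, -0.003, -1.949]
contact_force: [-12.6, 6.5, 0.1]
opening: 0.158
```

>>> jog_arm --deltas '[{"gripper": 1,"translation": [0.003,-0.001,0],"dr": [0,0,0]},{"gripper": 1,"translation": [0,0,0],"dr": [0,0,0]}]'

```text
clock: 11.13
eef_pos: [483.0, 170.5, 86.9]
tcp_rot: [3.135, -0.003, -1.949]
contact_force: [-12.0, 6.6, 0.5]
opening: 0.154
```

>>> jog_arm --deltas '[{"gripper": 1,"translation": [0.003,-0.001,0],"dr": [0,0,0]},{"gripper": 1,"translation": [0,0,0],"dr": [0,0,0]}]'

```text
clock: 11.3
eef_pos: [483.2, 170.4, 86.9]
tcp_rot: [3.135, -0.003, -1.949]
contact_force: [-13.0, 7.1, 1.3]
opening: 0.155
```

>>> jog_arm --deltas '[{"gripper": 1,"translation": [0.003,-0.001,0],"dr": [0,0,0]},{"gripper": 1,"translation": [0,0,0],"dr": [0,0,0]}]'

```text
clock: 11.47
eef_pos: [483.2, 170.4, 86.9]
tcp_rot: [3.134, -0.003, -1.949]
contact_force: [-14.2, 7.7, 3.5]
opening: 0.155
```

>>> jog_arm --deltas '[{"gripper": 1,"translation": [0.003,-0.001,0],"dr": [0,0,0]},{"gripper": 1,"translation": [0,0,0],"dr": [0,0,0]}]'

```text
clock: 11.63
eef_pos: [483.2, 170.3, 86.9]
tcp_rot: [3.134, -0.003, -1.949]
contact_force: [-16.2, 8.2, 4.1]
opening: 0.155
```

The force is rising again with little motion, so this is either the end stop or still the hump. I'll look.

```bash
python3 - <<'E'
from h import *
import pickle
s=r.sense(); c=r.calibration("wrist"); im=r.grab_frame("wrist")
pickle.dump((s,c),open("c7.pkl","wb"))
a=cv2.imread("pics/w5.png")[200:500,100:500]
b=cv2.resize(im[40:240,225:425],None,fx=3,fy=3,interpolation=cv2.INTER_CUBIC)[200:500,100:500]
cv2.imwrite("pics/w7.png",np.hstack([a,b]))
E
```

```text
(no output)
```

View pics/w7.png

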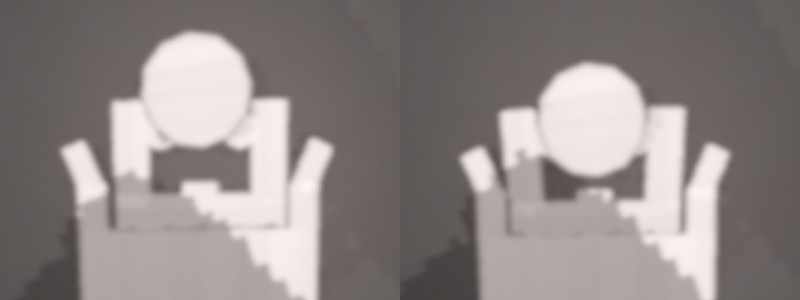

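Right crop: head centre (592,120), clip back row 236, and the tooth (595,193) still clear of the head. It is not home yet; the clip has moved about 4 mm.

```bash
python3 - <<'E'
from h import *
import pickle
for f,S,B,ox in(("c5.pkl",(196,89),(200,229),0),("c7.pkl",(592,120),(596,236),400)):
  s,c=pickle.load(open(f,"rb"))
  g=lambda p,z:px2w("wrist",(225+(p[0]-ox+100)/3,40+(p[1]+200)/3),z,c)[:2]
  a=s["tcp_rot"][2]+np.pi/2;R=np.array([[np.cos(a),np.sin(a)],[-np.sin(a),np.cos(a)]])
  print("seat before axis",R@(g(S,64)-g(B,50))-[14,0],"S-tcp",R@(g(S,64)-s["eef_pos"][:2]),"B-tcp",R@(g(B,50)-s["eef_pos"][:2]))
E
```

```text
seat before axis [9.43257338 0.62546117] S-tcp [74.37844649 -0.36411054] B-tcp [50.94587311 -0.98957171]
seat before axis [6.15196629 0.60640099] S-tcp [69.47266411  0.21688535] B-tcp [49.32069782 -0.38951564]
```

The seat is about 6 mm short, right at the hump, and the fork pitches slightly in the pads. I'll raise the grip force and continue in fine steps, keeping the gear load low.

>>> jog_arm --deltas '[{"gripper": 1,"translation": [0.002,-0.001,0.003],"dr": [0,0,0]},{"gripper": 1,"translation": [0,0,0],"dr": [0,0,0]}]' --squeeze 120

```text
clock: 11.85
eef_pos: [484.2, 170.0, 87.2]
tcp_rot: [3.135, -0.003, -1.949]
contact_force: [-11.6, 5.3, -0.8]
opening: 0.148
```

>>> jog_arm --deltas '[{"gripper": 1,"translation": [0.003,-0.001,0.002],"dr": [0,0,0]},{"gripper": 1,"translation": [0,0,0],"dr": [0,0,0]}]'

```text
clock: 12.02
eef_pos: [484.5, 169.9, 87.3]
tcp_rot: [3.135, -0.003, -1.949]
contact_force: [-11.6, 7.0, -1.1]
opening: 0.149
```

>>> jog_arm --deltas '[{"gripper": 1,"translation": [0.004,-0.001,0],"dr": [0,0,0]},{"gripper": 1,"translation": [0,0,0],"dr": [0,0,0]}]'

```text
clock: 12.18
eef_pos: [488.1, 169.7, 88.1]
tcp_rot: [3.141, -0.001, -1.948]
contact_force: [1.0, 0.1, -2.0]
opening: 0.144
```

>>> jog_arm --deltas '[{"gripper": 1,"translation": [0.004,-0.001,0],"dr": [0,0,0]},{"gripper": 1,"translation": [0,0,0],"dr": [0,0,0]}]'

```text
clock: 12.35
eef_pos: [489.1, 169.6, 88.6]
tcp_rot: [-3.142, 0.0, -1.949]
contact_force: [-4.1, 1.9, 1.9]
opening: 0.149
```

>>> jog_arm --deltas '[{"gripper": 1,"translation": [0.003,-0.001,0],"dr": [0,0,0]},{"gripper": 1,"translation": [0,0,0],"dr": [0,0,0]}]'

```text
clock: 12.52
eef_pos: [489.0, 169.6, 88.5]
tcp_rot: [3.141, -0.0, -1.949]
contact_force: [-4.9, 1.7, 2.1]
opening: 0.146
```

It snapped through: force fell to 0 and the TCP jumped 4 mm. Now a gentle check that it stops dead.

>>> jog_arm --deltas '[{"gripper": 1,"translation": [0.003,-0.001,0],"dr": [0,0,0]},{"gripper": 1,"translation": [0,0,0],"dr": [0,0,0]}]'

```text
clock: 12.68
eef_pos: [489.1, 169.6, 88.5]
tcp_rot: [3.14, -0.0, -1.949]
contact_force: [-6.9, 3.0, 3.3]
opening: 0.147
```

>>> jog_arm --deltas '[{"gripper": 1,"translation": [0.003,-0.001,0],"dr": [0,0,0]},{"gripper": 1,"translation": [0,0,0],"dr": [0,0,0]}]'

```text
clock: 12.85
eef_pos: [489.1, 169.5, 88.5]
tcp_rot: [3.14, -0.0, -1.949]
contact_force: [-7.2, 3.3, 4.2]
opening: 0.145
```

```bash
python3 - <<'E'
from h import *
import pickle
s=r.sense(); c=r.calibration("wrist"); im=r.grab_frame("wrist")
pickle.dump((s,c),open("c8.pkl","wb"))
print(s["eef_pos"],s["contact_force"])
b=cv2.resize(im[40:240,225:425],None,fx=3,fy=3,interpolation=cv2.INTER_CUBIC)
cv2.imwrite("pics/w8.png",b)
E
```

```text
[489.10820779 169.5154847   88.53721911] [-7.22192291  3.27037029  4.2244563 ]
```

View pics/w8.png

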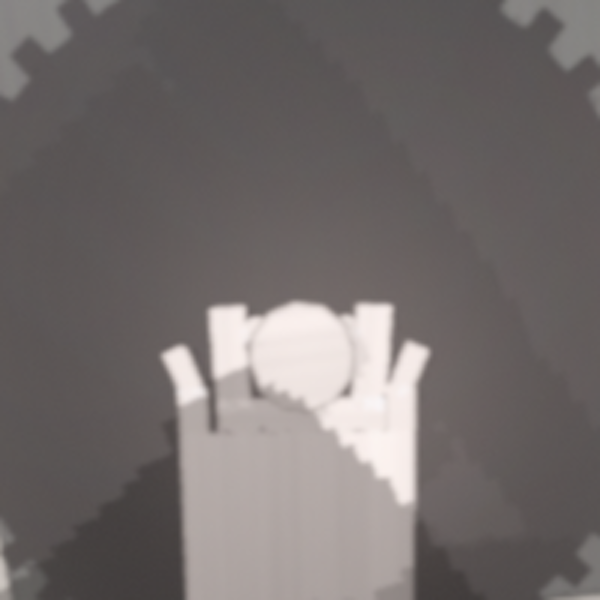

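The head at (301,355) now covers the tooth, with nubs past the neck and clip back at row 432. That puts the seat offset within about 0.8 mm of zero, inside the estimate's bias. One last firm nudge, then retreat.

>>> jog_arm --deltas '[{"gripper": 1,"translation": [0.005,-0.002,0.002],"dr": [0,0,0]},{"gripper": 1,"translation": [0,0,0],"dr": [0,0,0]}]'

```text
clock: 13.07
eef_pos: [489.2, 169.4, 88.7]
tcp_rot: [3.139, -0.0, -1.949]
contact_force: [-9.3, 3.5, 5.7]
opening: 0.148
```

>>> jog_arm --deltas '[{"gripper": 1,"translation": [0.003,-0.001,0],"dr": [0,0,0]},{"gripper": 1,"translation": [0,0,0],"dr": [0,0,0]}]'

```text
clock: 13.23
eef_pos: [489.3, 169.4, 88.7]
tcp_rot: [3.139, -0.001, -1.949]
contact_force: [-9.5, 5.4, 6.7]
opening: 0.149
```

Stopped dead. Backing off 30 mm, then lifting.

>>> jog_arm --deltas '[{"gripper": 1,"translation": [-0.019,0.007,0.004],"dr": [0,0,0]},{"gripper": 1,"translation": [-0.037,0.015,0],"dr": [0,0,0]},{"gripper": 1,"translation": [-0.056,0.022,0],"dr": [0,0,0]},{"gripper": 1,"translation": [-0.093,0.037,0],"dr": [0,0,0]},{"gripper": 1,"translation": [-0.093,0.037,0],"dr": [0,0,0]},{"gripper": 1,"translation": [-0.06,0.03,0.1],"dr": [0,0,0]},{"gripper": 1,"translation": [0,0,0.25],"dr": [0,0,0]},{"gripper": 1,"translation": [0,0,0.25],"dr": [0,0,0]},{"gripper": 1,"translation": [0,0,0],"dr": [0,0,0]},{"gripper": 1,"translation": [0,0,0],"dr": [0,0,0]}]'

```text
clock: 14.07
eef_pos: [455.6, 184.6, 150.8]
tcp_rot: [-3.139, 0.003, -1.948]
contact_force: [0.0, -0.1, -2.5]
opening: 0.151
```

```bash
python3 - <<'E'
from h import *
import pickle
s=r.sense(); c=r.calibration("wrist"); im=r.grab_frame("wrist");d=r.grab_frame("scene")
pickle.dump((s,c),open("c9.pkl","wb"))
print(s["clock"],s["eef_pos"],s["tcp_rot"],s["contact_force"],w2px("wrist",(547.2,145.1,64),c))
a=cv2.resize(im[0:300,210:430],None,fx=2,fy=2,interpolation=cv2.INTER_CUBIC)
b=cv2.resize(d[220:310,320:374+0],(360,600),interpolation=cv2.INTER_CUBIC)
b=cv2.resize(d[200:300,340:400],(360,600),interpolation=cv2.INTER_CUBIC)
cv2.imwrite("pics/w9.png",np.hstack([a,b]))
E
```

```text
14.0667 [455.55765593 184.59134579 150.80070045] [-3.13880595e+00  2.64831760e-03 -1.94796975e+00] [ 0.02496831 -0.05843908 -2.50985584] [328.36911168  98.45919112]
```

View pics/w9.png

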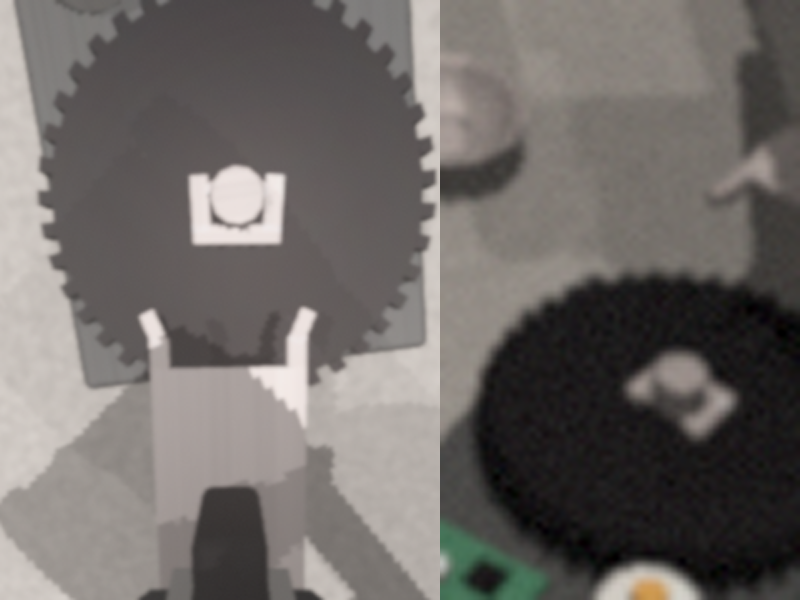

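The clip sits on the shaft with the arms past it: head (237,195), back row 243, arm tips row 175. I'll quantify its seat and the fork's pose in the grip.

```bash
python3 - <<'E'
from h import *
import pickle
s,c=pickle.load(open("c9.pkl","rb"))
g=lambda x,y,z:px2w("wrist",(210+x/2,y/2),z,c)[:2]
a=s["tcp_rot"][2]+np.pi/2;R=np.array([[np.cos(a),np.sin(a)],[-np.sin(a),np.cos(a)]]);t=s["eef_pos"][:2]
S=g(237,195,64);B=g(238,244,50);A=g(237,174,50)
print("back->S",R@(S-B),"S->tips",R@(A-S))
for zt in(105,110,113): print(zt,"edge",R@(g(228,367,zt+6)-t),"width",np.linalg.norm(g(149,367,zt+6)-g(306,367,zt+6)),"tips mid",R@((g(149,312,zt+6)+g(306,312,zt+6))/2-t),"handle top front",R@(g(230,488,zt+58)-t))
E
```

```text
back->S [13.88065231  0.48876397] S->tips [ 8.45059422 -0.09073301]
105 edge [50.34020351 -0.32250886] width 43.07265776247512 tips mid [64.95263967 -0.20297384] handle top front [30.7539169  -0.97471397]
110 edge [50.8475215  -0.34861914] width 41.91217001523791 tips mid [65.06626119 -0.23230469] handle top front [32.19185317 -0.98657591]
113 edge [51.15191229 -0.3642853 ] width 41.21587736689559 tips mid [65.13443411 -0.24990321] handle top front [33.05461494 -0.99369308]
```

Clip confirmed home: back to axis 13.9 mm (14 given), axis to arm tips 8.5 mm (8 given). The fork is level and 5 mm forward in the pads. Carrying it back to the mat.

>>> jog_arm --deltas '[{"gripper": 1,"translation": [0.06,-0.2,0.02],"dr": [0,0,0.03]},{"gripper": 1,"translation": [0.1,-0.36,0],"dr": [0,0,0.037]},{"gripper": 1,"translation": [0.1,-0.36,0],"dr": [0,0,0.037]},{"gripper": 1,"translation": [0.1,-0.36,0],"dr": [0,0,0.037]},{"gripper": 1,"translation": [0.1,-0.36,0],"dr": [0,0,0.037]},{"gripper": 1,"translation": [0.1,-0.36,0],"dr": [0,0,0.037]},{"gripper": 1,"translation": [0.1,-0.36,0],"dr": [0,0,0.037]},{"gripper": 1,"translation": [0.1,-0.36,0],"dr": [0,0,0.037]},{"gripper": 1,"translation": [0.1,-0.36,0],"dr": [0,0,0.037]},{"gripper": 1,"translation": [0.1,-0.36,0],"dr": [0,0,0.037]},{"gripper": 1,"translation": [0.1,-0.36,0],"dr": [0,0,0.037]},{"gripper": 1,"translation": [0.1,-0.36,0],"dr": [0,0,0]}]'

```text
clock: 15.17
eef_pos: [570.1, -233.7, 149.4]
tcp_rot: [3.14, 0.002, -1.317]
contact_force: [0.5, 0.7, -1.8]
opening: 0.147
```

>>> jog_arm --deltas '[{"gripper": 1,"translation": [0.08,-0.26,0],"dr": [0,0,0]},{"gripper": 1,"translation": [0,0,-0.2],"dr": [0,0,0]},{"gripper": 1,"translation": [0,0,-0.3],"dr": [0,0,0]},{"gripper": 1,"translation": [0,0,-0.25],"dr": [0,0,0]},{"gripper": 1,"translation": [0,0,-0.15],"dr": [0,0,0]},{"gripper": 1,"translation": [0,0,-0.05],"dr": [0,0,0]},{"gripper": 1,"translation": [0,0,0],"dr": [0,0,0]},{"gripper": 1,"translation": [0,0,0],"dr": [0,0,0]}]'

```text
clock: 15.83
eef_pos: [578.8, -258.1, 55.8]
tcp_rot: [3.141, 0.0, -1.32]
contact_force: [-0.1, 0.0, -1.2]
opening: 0.15
```

>>> jog_arm --deltas '[{"gripper": 1,"translation": [0,0,-0.03],"dr": [0,0,0]},{"gripper": 1,"translation": [0,0,-0.03],"dr": [0,0,0]},{"gripper": 1,"translation": [0,0,-0.02],"dr": [0,0,0]},{"gripper": 1,"translation": [0,0,0],"dr": [0,0,0]}]'

```text
clock: 16.17
eef_pos: [578.9, -258.1, 48.1]
tcp_rot: [-3.141, -0.0, -1.32]
contact_force: [-0.4, 0.4, -2.4]
opening: 0.149
```

>>> jog_arm --deltas '[{"gripper": 1,"translation": [0,0,-0.01],"dr": [0,0,0]},{"gripper": 1,"translation": [0,0,0],"dr": [0,0,0]}]'

```text
clock: 16.33
eef_pos: [578.9, -258.2, 47.1]
tcp_rot: [-3.141, -0.0, -1.32]
contact_force: [0.1, 0.1, -1.5]
opening: 0.146
```

>>> jog_arm --deltas '[{"gripper": 1,"translation": [0,0,-0.01],"dr": [0,0,0]},{"gripper": 1,"translation": [0,0,0],"dr": [0,0,0]}]'

```text
clock: 16.5
eef_pos: [578.9, -258.3, 46.2]
tcp_rot: [-3.141, -0.0, -1.32]
contact_force: [-0.7, 0.6, 0.6]
opening: 0.151
```

Contact is beginning. A little more to seat the sole.

>>> jog_arm --deltas '[{"gripper": 1,"translation": [0,0,-0.007],"dr": [0,0,0]},{"gripper": 1,"translation": [0,0,0],"dr": [0,0,0]}]'

```text
clock: 16.67
eef_pos: [578.7, -258.4, 45.7]
tcp_rot: [3.141, -0.0, -1.32]
contact_force: [-4.6, -0.1, 5.7]
opening: 0.148
```

>>> jog_arm --deltas '[{"gripper": 1,"translation": [0,0,-0.007],"dr": [0,0,0]},{"gripper": 1,"translation": [0,0,0],"dr": [0,0,0]}]'

```text
clock: 16.83
eef_pos: [578.5, -258.5, 45.3]
tcp_rot: [3.141, -0.0, -1.32]
contact_force: [-6.1, -1.1, 8.8]
opening: 0.151
```

>>> jog_arm --deltas '[{"gripper": 1,"translation": [0,0,0],"dr": [0,0,0]},{"gripper": 1,"translation": [0,0,0],"dr": [0,0,0]},{"gripper": 0.6,"translation": [0,0,0],"dr": [0,0,0]},{"gripper": 0.4,"translation": [0,0,0],"dr": [0,0,0]},{"gripper": 0.1,"translation": [0,0,0],"dr": [0,0,0]},{"gripper": -0.5,"translation": [0,0,0],"dr": [0,0,0]},{"gripper": -1,"translation": [0,0,0],"dr": [0,0,0]},{"gripper": -1,"translation": [0,0,0],"dr": [0,0,0]},{"gripper": -1,"translation": [0,0,0],"dr": [0,0,0]},{"gripper": -1,"translation": [0,0,0],"dr": [0,0,0]}]' --squeeze 20

```text
clock: 17.67
eef_pos: [578.9, -258.1, 44.5]
tcp_rot: [3.142, 0.0, -1.32]
contact_force: [-0.6, 0.3, 0.1]
opening: 0.996
```

>>> jog_arm --deltas '[{"gripper": -1,"translation": [0,0,0.1],"dr": [0,0,0]},{"gripper": -1,"translation": [0,0,0.3],"dr": [0,0,0]},{"gripper": -1,"translation": [0,0,0.3],"dr": [0,0,0]},{"gripper": -1,"translation": [0,0,0.3],"dr": [0,0,0]},{"gripper": -1,"translation": [0,0,0.2],"dr": [0,0,0]},{"gripper": -1,"translation": [0,0,0],"dr": [0,0,0]},{"gripper": -1,"translation": [0,0,0],"dr": [0,0,0]},{"gripper": -1,"translation": [0,0,0],"dr": [0,0,0]}]'

```text
clock: 18.33
eef_pos: [578.4, -258.0, 164.4]
tcp_rot: [3.141, 0.0, -1.32]
contact_force: [-0.1, 0.1, -0.1]
opening: 1.0
```

```bash
python3 - <<'E'
from h import *
s=r.sense(); c=r.calibration("wrist"); im=r.grab_frame("wrist"); d=r.grab_frame("scene")
cv2.imwrite("pics/w10.png",im); cv2.imwrite("pics/s10.png",d)
print(s["clock"],s["eef_pos"],s["contact_force"],s["opening"])
# bright blade blob on the mat
def blob(i,x0,y0,x1,y1):
    g=cv2.cvtColor(i,cv2.COLOR_BGR2GRAY)[y0:y1,x0:x1]; m=(g>110).astype(np.uint8)
    n,l,st,ce=cv2.connectedComponentsWithStats(m); k=[(st[j].tolist(),ce[j].round(1).tolist()) for j in range(1,n) if st[j,4]>60]; print(k)
blob(cv2.imread("pics/scene0.png"),183,225,222,268); blob(d,183,225,222,268)
print(w2px("wrist",[583+60*.969,-257+60*.247,9],c),w2px("wrist",[583-20*.969,-257-20*.247,9],c))
g=cv2.cvtColor(im,cv2.COLOR_BGR2GRAY)[130:270:5,280:370:3]
for row in g: print("".join("#" if v>150 else "+" if v>100 else "." if v>55 else " " for v in row))
E
```

```text
18.3333 [ 578.44657815 -257.95763875  164.37028949] [-0.11351485  0.12280661 -0.08368623] 1.0000363377636046
[([5, 11, 27, 26, 301], [18.4, 24.0])]
[([5, 21, 20, 16, 147], [13.9, 28.4])]
[324.47288418 151.97995032] [324.47095633 240.74042519]
..............................
..............................
..............................
..............................
.......+..............+#......
......+##.............##......
  .....##+...........###......
    ...##+...........###......
      .#################......
       +################......
       ++++#############......
       .++++++##########......
       .+++++++#########......
       .+++++++++######+......
       .+++++++++++####+......
       .++++++...+++##+.......
       .+++++     .++++.......
       .####.     .++++.......
       .####.      ++++.......
       .####.      ++++.......
       .+##+.      ++++.......
        ++++.      +++#.......
        ++++.      ..++.......
                       .......
                       .......
                     .........
                    ..........
                  ............
```

```bash
python3 -c "
from rig import r
print(r.sign_off())"
```

```text
the job is handed in; nothing more can be done
None
```

The clip is snapped home on the shaft groove, the fork stands upright on the mat again, and I handed the job in at about 18.4 s.

- **Clip seat:** after I backed the fork off, the picture put the clip's back 13.9 mm behind the shaft axis (14 expected). The arm tips were 8.5 mm past it (8 expected).
- **Push force:** my readings along the push reached about 18 N at the hump, including some friction of the fork on the gear. The force then fell to zero as the clip snapped through. A final nudge to about 10 N met a dead stop. I only read the force at the end of each short move, so a brief higher peak could have gone unseen.
- **Load on the gear:** the vertical reaction stayed under about 9 N at every reading.
- **Fork on the mat:** it stands flat near where it started, by its outline in the last wrist picture. I checked that outline in code, as my 12 views were used up. The gripper was open, about 120 mm above where it let go, and reading no force.

**Disagreements:**
- The fork slid about 5 mm forward in the pads before the push and pitched slightly during it. I corrected for this.
- An image estimate taken while still pressing put the seat about 0.8 mm short, but the clearer picture afterwards did not.
- In the last scene picture the fork's bright area was about half its starting size, probably because the gripper was hiding part of it. I relied on the wrist picture instead.

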